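Press the proud tube home in the foam rack

ROBOT

A 6-joint arm with a two-finger parallel gripper is mounted at the origin on the work surface. World frame = base frame: x ahead of the robot, y to its left, z up, the work surface at z = 0. Lengths are in mm, angles in rad, forces in N, time in s.
With the tool pointing down it reaches from about 350 to 975 mm from the base axis. Payload 7.1 kg.
Tool frame: the origin (TCP) lies at the centre of the arm's flange, where the gripper is bolted on; the fingertips stand 182 mm ahead of it and the grasp point (between the pads) lies 163 mm ahead of it; z points along the fingers, y is the line along which they close (so a half turn about z gives the same grasp; the last joint's range is limited). The gripper opens to 88 mm and grips with 3 to 60 N. Pads are 20 mm wide; open, the fingers measure 115 mm over their backs; the gripper's body (75 mm by 178 mm) begins 61 mm behind the grasp point.
Start: joints at [-1.298, 0.423, 1.63, -0, 1.089, -0.019], TCP at [179.816, -598.559, 404.675] pointing down, gripper open.
Joint ranges: [-3, 3], [-0.9, 2.11], [0.09, 2.58], [-1.31, 4.45], [0.11, 2.69], [-2.54, 2.54]. Speed limits (rad/s): [2.39, 2.39, 3.01, 3.14, 3.14, 3.14].

INTERFACE

Orientations are given as a rotation vector (axis times angle).
In Python, from workcell import readout, get_image, ctrl gives the robot as it stands.
- The arm moves only by the tool step_arm, never from a script. Its argument "targets" is a list that holds one entry, the list of rows, each a list of 7 numbers: the shift along the world's x, y, z as a fraction of full scale, then the turn, a rotation vector about the world's x, y, z as a fraction of full scale, then the opening, from 0 (shut) to 1 (fully open). In form: [[[dx, dy, dz, wx, wy, wz, claw], ...]]. A call has exactly 5 rows; each row shifts and turns the commanded pose from where the row before left it; what a row does not reach is not made up. Full scale, the value 1, is 0.05 m for a shift and 4 degrees for a turn. A row lasts 1/8 s, in which the tool goes at most 62.5 mm and 10.7 degrees, less where a joint would pass 70% of its speed; a pose out of reach is approached as far as the arm can. A call with a number of a shift or a turn outside -1 to 1 is refused whole. A call with a gripper value outside its range is refused whole. The fingers move at their own pace and stop on an object; the grip force is fixed at half the most. Time passes only in rows, so rows that do not move let the fingers close, or fill a call up. It gives the time, the measured TCP pose, the force, the opening and the grip force at its end, in the units of the state.
- readout.get_obs(): the state, without advancing time (a new reading comes with each control period).
- get_image(name): name is "scene" or "top" or "wrist"; returns a dict with "pixels" (480x640x3 uint8, red, green, blue), "intrinsics" (3x3 intrinsics, pixels), "k1" (the pictures are not rectified: a ray, as slopes to the right and down, at radius r is drawn at 1 + k1 r^2 times it, then the intrinsics apply), "extrinsics" (4x4, takes a point from world to camera coordinates). Camera axes: x right, y down, z forward; pixel columns grow to the right and rows downward; lengths in mm; the calibration is good to about 2 mm. A picture is of the moment at which its call begins. There is no depth.
- ctrl.close_job(): hands the job in; it is judged then, once.
The state is a dict: "t": time; "qpos": joint angles; "qvel": joint speeds; "joint_torque": joint torques, N m; "ee_pos": TCP position; "orientation": TCP orientation; "ft_force": force on the tool from outside, world axes, zero at the start; "moment": the same for the moment, N m; "width": finger opening in mm; "grasp_force": force on a finger pad.
Only numpy, scipy, OpenCV 4.12 (cv2) and the standard library are available. Lean on these libraries where they do the work, as an engineer would, in place of code of your own. Each camera call takes 0.05 s, during which the arm holds its last target. There are 200 camera calls.

TASK

One of the wide screw-cap tubes in the foam rack stands well proud of the other wide ones: press straight down on its cap, through the grip of the foam, until you feel it bottom in its well, then stop pushing and let go. Do not ram it into the well floor, and leave the slim tube in its sleeve alone.

Things in the scene. Friction and masses are not known exactly. Their poses are not given: they have to be found in the camera images.
- proud_cap (a point): centre of the flat top of the proud tube's red screw cap (cap 35 mm across, 14 mm high; upright clear tube 29 mm across, 115 mm tall with cap). At the start 154 to 170 mm above the table; the three like tubes that are home (fixed) have cap tops at 124 to 130 mm. Well floors differ, so this one is home with its top anywhere from 124 to 135 mm. It slides only straight down.
- proud_tube (a joint): how far the proud tube has slid down, in m: starts between 0 and 0.005, home on the well floor at 0.035. The foam's grip holds it where it is left and lets it slide under 5 to 6 N (plus 0.15 N per 10 mm/s); at the floor the resistance climbs by about 8 N per further mm, and the floor springs back to within 1 mm of 0.035 when let go. It cannot be pulled up past 0.
- rack: cream foam rack fixed on the table, 138 (x) by 200 (y) by 62 mm high, origin at the centre of its underside, z up. Six wells at x = -31 and +31, y = -62, 0 and +62 mm in its frame. Five hold a tube in any order: the proud one, three like it that are home, the slim one; the well at x = +31, y = +62 mm is empty.
- slim_tube: slim tube (17 mm across) with a red cap 22 mm across, in a white sleeve in one well of the rack, fixed. It is meant to stand this high: its cap top is 143 mm above this origin, about 155 mm above the table. Origin on its axis at the underside of the sleeve, z up. Not to be pressed or bumped.

How it is judged (in metres and radians):
At the end, for the whole second after the job is handed in: the proud tube is home in its well, within 5 mm of its floor, and at rest (value of joint proud_tube between 0.03 and 0.037 m and velocity of joint proud_tube below 0.005 m/s); the robot touches nothing.
It fails at once if the proud tube is rammed more than 6 mm into the springy well floor (roughly 50 N) (value of joint proud_tube above 0.041 m).
It fails at once if the slim tube is pressed or bumped with more than 3 N (contact force between slim_tube and anything else above 3 N).
It also fails if it takes over 32 s, if anything falls off the work surface, if the arm or the gripper's body presses on something with over 40 N, if the wrist force passes 120 N, or if a joint passes its speed limit or range.

## Working session

There is one attempt and no reset: what is moved stays moved. The work goes in short steps, Python scripts to look and compute and a tool call to move; the robot and the scene stay as the last step left them, time stands still between calls to the robot, and variables do not carry over. Pictures are saved under pics/ and viewed, at most 10 in all, crops included, and the job is handed in when it is done.

Besides the shell and the picture viewer there is one more tool, called as name(argument=value, ...), one argument or row to a line, values as JSON. step_arm: Moves the arm, as the interface text tells. Shift numbers are shares of 0.05 m and turn numbers shares of 4 degrees, none past 1 either way. Its arguments: {"type":"object","properties":{"targets":{"type":"array"}},"required":["targets"]}

```bash
mkdir -p pics
python3 - <<'E'
from workcell import readout,get_image
import cv2,numpy as np,pickle
d={}
for n in("scene","top"):
    g=get_image(n);d[n]=g;cv2.imwrite(f"pics/{n}0.png",g["pixels"][:,:,::-1])
    print(n,np.round(g["intrinsics"],1).tolist(),g["k1"],np.round(g["extrinsics"],3).tolist())
pickle.dump(d,open("im0.pkl","wb"))
o=readout.get_obs();print(o["t"],o["ee_pos"],o["orientation"],o["ft_force"],o["width"])
E
```

```text
scene [[521.0, 0.0, 322.7], [0.0, 521.0, 246.7], [0.0, 0.0, 1.0]] 0.005026961249363068 [[0.256, 0.966, 0.024, -196.561], [0.478, -0.105, -0.872, -153.839], [-0.84, 0.235, -0.489, 1184.591], [0.0, 0.0, 0.0, 1.0]]
top [[512.5, 0.0, 309.6], [0.0, 512.5, 236.0], [0.0, 0.0, 1.0]] -0.125949104917784 [[-0.076, -0.997, -0.006, 80.675], [-0.976, 0.075, -0.206, 581.119], [0.206, -0.01, -0.978, 692.374], [0.0, 0.0, 0.0, 1.0]]
0.1 [ 179.75228862 -598.33009139  403.96346221] [-3.10681495e+00 -4.56547321e-01  2.94051444e-04] [-0.52346828  0.04342174  0.55526009] 88.22928479227134
```

View pics/scene0.png

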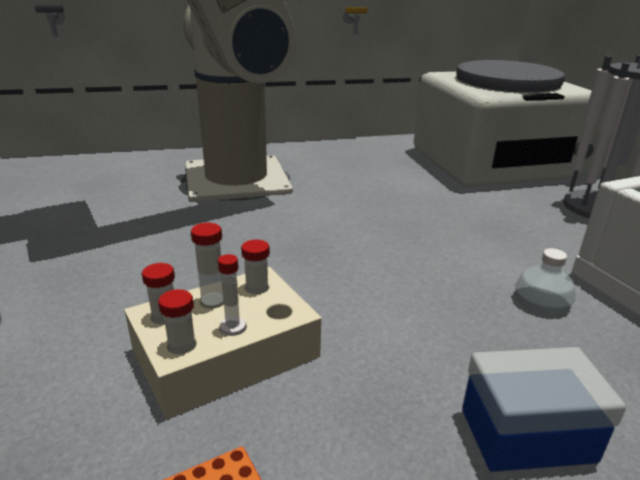

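View pics/top0.png

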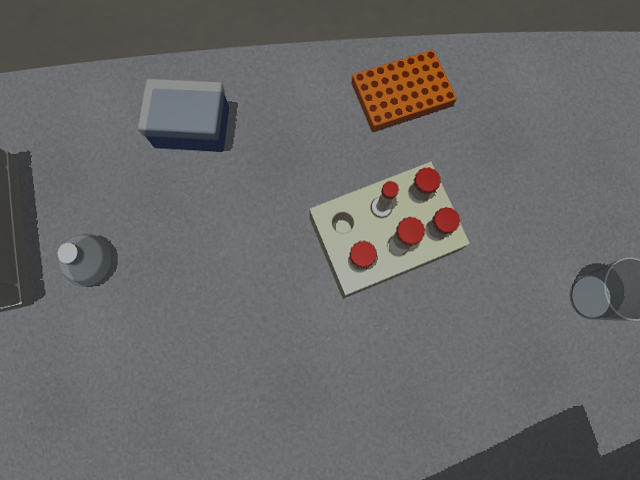

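The proud cap is at about (207,233) in scene and (411,231) in top. The slim tube is at (228,264) and (390,189). The empty well is at the left in top, (343,223). Next I'll triangulate the cap tops.

```bash
cat > h.py <<'E'
import cv2,numpy as np
from scipy.optimize import least_squares
def proj(g,P):
    c=(g["extrinsics"]@np.append(P,1))[:3];s=c[:2]/c[2];s=s*(1+g["k1"]*(s@s))
    return g["intrinsics"][:2,:2]@s+g["intrinsics"][:2,2]
def blobs(g,thr=130):
    p=g["pixels"].astype(int);m=((p[...,0]>thr)&(p[...,1]<60)).astype(np.uint8)
    n,l,s,c=cv2.connectedComponentsWithStats(m)
    return [(c[i].round(1),s[i].tolist()) for i in range(1,n) if s[i,4]>40]
def tri(gs,uv):
    r=least_squares(lambda P:np.concatenate([proj(g,P)-u for g,u in zip(gs,uv)]),[550,-100,150.])
    return r.x,np.abs(r.fun).max()
E
python3 - <<'E'
import pickle,cv2,numpy as np
from h import *
d=pickle.load(open("im0.pkl","rb"))
for n in d:
    for b in blobs(d[n]):print(n,*b)
p=d["scene"]["pixels"];print(p[222:252:2,207].tolist());print(d["top"]["pixels"][214:250:2,411].tolist())
a=cv2.resize(d["scene"]["pixels"][210:360,120:320],None,fx=2,fy=2,interpolation=2)
b=cv2.resize(d["top"]["pixels"][150:300,300:480],None,fx=2,fy=2,interpolation=2)
cv2.imwrite("pics/crop.png",np.hstack([a,b])[:,:,::-1])
E
```

```text
scene [205.4 228.9] [191, 223, 30, 13, 287]
scene [254.9 245.7] [242, 240, 27, 12, 247]
scene [227.2 259. ] [218, 255, 19, 9, 133]
scene [157.2 270.5] [142, 264, 31, 14, 330]
scene [174.6 298.1] [159, 290, 33, 18, 444]
top [427.8 179. ] [416, 168, 24, 23, 428]
top [390.1 188.4] [383, 182, 15, 14, 173]
top [447.  219.1] [435, 208, 25, 23, 444]
top [411.  229.9] [399, 218, 26, 25, 511]
top [363.2 253.4] [351, 241, 25, 26, 480]
[[147, 76, 76], [172, 33, 31], [172, 30, 27], [177, 35, 32], [176, 32, 31], [175, 33, 30], [169, 32, 29], [96, 18, 17], [58, 10, 8], [56, 11, 10], [54, 8, 9], [58, 18, 16], [72, 65, 62], [76, 76, 71], [78, 75, 69]]
[[170, 174, 149], [159, 156, 135], [148, 38, 35], [149, 44, 39], [149, 44, 39], [150, 46, 40], [150, 45, 40], [152, 47, 42], [151, 44, 40], [152, 47, 41], [152, 47, 39], [153, 46, 42], [154, 47, 42], [157, 49, 44], [149, 46, 41], [58, 34, 30], [84, 76, 66], [103, 97, 84]]
```

View pics/crop.png

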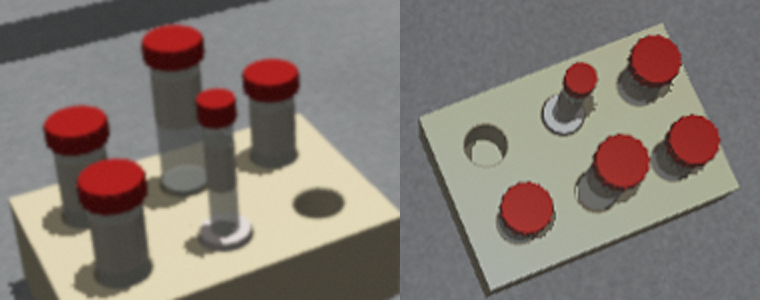

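The crop confirms the proud tube stands at middle back, with the slim tube in the same row at the front. The lit top faces separate cleanly from the cap sides.

Run:
```python
import pickle
from h import *
d=pickle.load(open("im0.pkl","rb"));gs=[d["scene"],d["top"]]
for n,a,b in [("proud",(206,229),(411.2,230)),("backR",(255.2,245.8),(363.3,253.5)),("slim",(228,259.3),(390.1,188.5)),("backL",(157.7,270.8),(447,219.3)),("frontL",(175.7,298.8),(427.8,179.2))]:
    P,e=tri(gs,[np.array(a),np.array(b)]);print(n,P.round(1),round(e,2))
```

```text
proud [561.3 -91.3 166. ] 0.42
backR [542.6 -32.3 126.2] 0.32
slim [620.6 -72.3 156.7] 0.33
backL [ 580.1 -150.1  128. ] 0.39
frontL [ 639.2 -131.4  126.2] 0.49
```

step_arm(
  targets=[
    [[0.3, 0.4, 0, 0, 0, 0, 0], [0.5, 0.67, 0, 0, 0, 0, 0], [0.55, 0.73, 0, 0, 0, 0, 0], [0.55, 0.73, 0, 0, 0, 0, 0], [0.55, 0.73, 0, 0, 0, 0, 0]],
  ],
)

```text
t: 0.72
ee_pos: [303.2, -433.1, 404.5]
orientation: [-3.107, -0.457, -0.0]
ft_force: [0.5, -0.5, 0.9]
width: 41.5
grasp_force: 0.0
```

step_arm(
  targets=[
    [[0.55, 0.73, 0, 0, 0, 0, 0], [0.55, 0.73, 0, 0, 0, 0, 0], [0.55, 0.73, 0, 0, 0, 0, 0], [0.55, 0.73, 0, 0, 0, 0, 0], [0.55, 0.73, 0, 0, 0, 0, 0]],
  ],
)

```text
t: 1.35
ee_pos: [440.2, -250.5, 404.6]
orientation: [-3.108, -0.457, 0.0]
ft_force: [1.0, -0.2, 0.0]
width: 0.5
grasp_force: 0.0
```

step_arm(
  targets=[
    [[0.55, 0.73, 0, 0, 0, 0, 0], [0.55, 0.73, 0, 0, 0, 0, 0], [0.55, 0.73, 0, 0, 0, 0, 0], [0.5, 0.67, 0, 0, 0, 0, 0], [0.3, 0.4, 0, 0, 0, 0, 0]],
  ],
)

```text
t: 1.98
ee_pos: [562.6, -87.2, 404.5]
orientation: [-3.107, -0.46, 0.001]
ft_force: [-0.1, 0.3, 0.0]
width: 0.4
grasp_force: 0.0
```

step_arm(
  targets=[
    [[-0.02, -0.02, -0.2, 0, 0, 0, 0], [0, 0, -0.3, 0, 0, 0, 0], [0, 0, -0.3, 0, 0, 0, 0], [0, 0, -0.1, 0, 0, 0, 0], [0, 0, 0, 0, 0, 0, 0]],
  ],
)

```text
t: 2.6
ee_pos: [561.0, -91.5, 359.0]
orientation: [-3.108, -0.455, 0.002]
ft_force: [-0.1, 0.1, -1.0]
width: 0.5
grasp_force: 0.0
```

Run:
```python
from workcell import readout,get_image
import cv2,numpy as np
a=get_image("scene")["pixels"][100:340,80:360];b=get_image("top")["pixels"][100:340,280:520]
cv2.imwrite("pics/c1.png",cv2.resize(np.hstack([a,b]),None,fx=1.5,fy=1.5)[:,:,::-1])
o=readout.get_obs();print(o["t"],o["ee_pos"],o["ft_force"])
```

```text
2.7 [561.43148866 -91.40400279 359.9291079 ] [-0.52119693  0.4321546  -0.42710118]
```

View pics/c1.png

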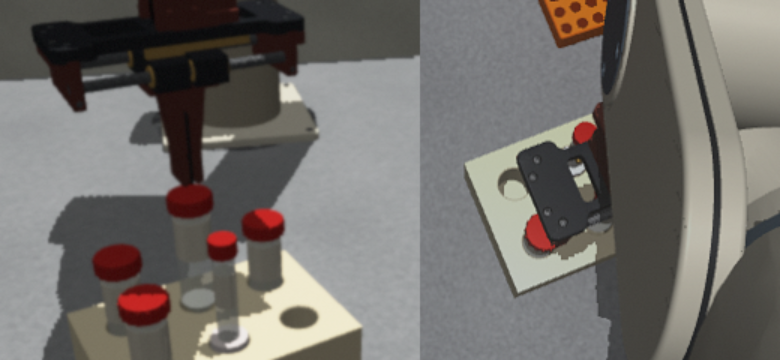

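The shut fingertips are centred about 12 mm above the proud cap, well clear of the slim tube. Now I'll go down gently.

step_arm(
  targets=[
    [[0, 0, -0.06, 0, 0, 0, 0], [0, 0, -0.06, 0, 0, 0, 0], [0, 0, -0.06, 0, 0, 0, 0], [0, 0, -0.06, 0, 0, 0, 0], [0, 0, -0.06, 0, 0, 0, 0]],
  ],
)

```text
t: 3.32
ee_pos: [561.4, -91.0, 344.9]
orientation: [-3.108, -0.457, -0.0]
ft_force: [-1.7, 0.1, 6.1]
width: 0.5
grasp_force: 2.9
```

step_arm(
  targets=[
    [[0, 0, -0.06, 0, 0, 0, 0], [0, 0, -0.06, 0, 0, 0, 0], [0, 0, -0.06, 0, 0, 0, 0], [0, 0, -0.06, 0, 0, 0, 0], [0, 0, -0.06, 0, 0, 0, 0]],
  ],
)

```text
t: 3.95
ee_pos: [561.3, -91.0, 330.0]
orientation: [3.108, 0.457, 0.0]
ft_force: [-1.8, 0.1, 5.7]
width: 0.6
grasp_force: 2.9
```

step_arm(
  targets=[
    [[0, 0, -0.04, 0, 0, 0, 0], [0, 0, -0.04, 0, 0, 0, 0], [0, 0, -0.04, 0, 0, 0, 0], [0, 0, -0.04, 0, 0, 0, 0], [0, 0, -0.04, 0, 0, 0, 0]],
  ],
)

```text
t: 4.58
ee_pos: [561.4, -91.0, 320.1]
orientation: [3.108, 0.457, 0.0]
ft_force: [-1.7, 0.6, 5.6]
width: 0.8
grasp_force: 2.8
```

step_arm(
  targets=[
    [[0, 0, -0.01, 0, 0, 0, 0], [0, 0, -0.01, 0, 0, 0, 0], [0, 0, -0.01, 0, 0, 0, 0], [0, 0, -0.01, 0, 0, 0, 0], [0, 0, -0.01, 0, 0, 0, 0]],
  ],
)

```text
t: 5.2
ee_pos: [561.4, -91.0, 317.6]
orientation: [3.108, 0.457, 0.0]
ft_force: [-1.0, 0.2, 5.9]
width: 0.3
grasp_force: 2.7
```

step_arm(
  targets=[
    [[0, 0, -0.01, 0, 0, 0, 0], [0, 0, -0.01, 0, 0, 0, 0], [0, 0, -0.01, 0, 0, 0, 0], [0, 0, -0.01, 0, 0, 0, 0], [0, 0, -0.01, 0, 0, 0, 0]],
  ],
)

```text
t: 5.82
ee_pos: [561.4, -91.0, 315.1]
orientation: [3.108, 0.457, 0.0]
ft_force: [-0.9, 0.4, 5.0]
width: 0.6
grasp_force: 2.7
```

step_arm(
  targets=[
    [[0, 0, -0.01, 0, 0, 0, 0], [0, 0, -0.01, 0, 0, 0, 0], [0, 0, -0.01, 0, 0, 0, 0], [0, 0, -0.01, 0, 0, 0, 0], [0, 0, -0.01, 0, 0, 0, 0]],
  ],
)

```text
t: 6.45
ee_pos: [561.5, -91.0, 314.1]
orientation: [3.108, 0.457, 0.001]
ft_force: [-7.0, 1.6, 22.1]
width: 0.4
grasp_force: 11.1
```

It has bottomed: the force jumped from 5 to 22 N. Releasing now.

step_arm(
  targets=[
    [[0, 0, 0.04, 0, 0, 0, 0], [0, 0, 0.1, 0, 0, 0, 0], [0, 0, 0.3, 0, 0, 0, 0], [0, 0, 0.5, 0, 0, 0, 0], [0, 0, 0.5, 0, 0, 0, 0]],
  ],
)

```text
t: 7.08
ee_pos: [561.4, -91.1, 385.5]
orientation: [3.108, 0.457, 0.0]
ft_force: [0.7, -0.2, -0.1]
width: 0.6
grasp_force: 0.0
```

step_arm(
  targets=[
    [[0, 0, 0.5, 0, 0, 0, 0], [0, 0, 0.3, 0, 0, 0, 0], [0, 0, 0.1, 0, 0, 0, 0], [0, 0, 0, 0, 0, 0, 0], [0, 0, 0, 0, 0, 0, 0]],
  ],
)

```text
t: 7.7
ee_pos: [561.1, -91.0, 428.2]
orientation: [-3.108, -0.457, 0.003]
ft_force: [-0.2, -0.6, 0.2]
width: 0.4
grasp_force: 0.0
```

Run:
```python
from workcell import readout,get_image
import cv2
from h import *
g=get_image("scene")
cv2.imwrite("pics/c2.png",cv2.resize(g["pixels"][100:340,80:360],None,fx=2,fy=2)[:,:,::-1])
o=readout.get_obs();print(o["t"],o["ee_pos"],o["ft_force"])
for z in (125,130,135,165):print(z,proj(g,np.array([561.3,-91.3,z])).round(1))
```

```text
7.75 [561.11259604 -91.0148398  428.21757768] [-0.61122556 -0.34309492 -0.6864928 ]
125 [208.5 259.1]
130 [208.2 255.6]
135 [207.8 252. ]
165 [205.7 229.8]
```

View pics/c2.png

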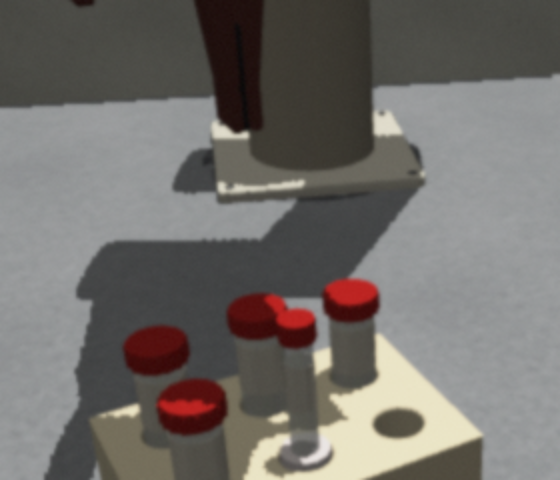

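The proud cap's top is now at about (208,253) in scene, or z ≈ 133 mm. It is level with its neighbours, and the gripper is clear.

```bash
python3 -c "
from workcell import ctrl
print(ctrl.close_job())"
```

```text
the job is handed in; nothing more can be done
None
```

The proud tube is pressed home (it bottomed at about 22 N and its cap top is now about 133 mm above the table), the arm is clear, the slim tube was not touched, and the job was handed in at about 7.8 s; the hand-in gave no verdict.

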